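Clear the cork out of the fly box, then pack the forceps

ROBOT

A 6-joint arm with a two-finger parallel gripper is mounted at the origin on the work surface. World frame = base frame: x ahead of the robot, y to its left, z up, the work surface at z = 0. Lengths are in m, angles in rad, forces in N, time in s.
With the tool pointing down it reaches from about 0.3 to 0.875 m from the base axis. Payload 6.4 kg.
Tool frame: the origin (TCP) lies between the finger pads; the fingertips stand 11 mm ahead of it and the grasp point (between the pads) lies 8 mm behind it (ctrl.tcp_to_tips is the y of the fingertips in the tool frame, in m); y points along the fingers, x is the direction in which the jaws open and shut, and the axes are right-handed (so a half turn about y gives the same grasp; the last joint's range is limited). The gripper opens to 85 mm and grips with 20 to 120 N. Pads are 22 mm wide; open, the fingers measure 114 mm over their backs; the gripper's body (76 mm by 85 mm) begins 54 mm behind the grasp point. The pads swing forward as they close: fully open they stand 13 mm farther back than shut.
Start: joints at [-1.516, 0.181, 1.607, -0, 1.354, -0.206], TCP at [0.148, -0.556, 0.242] pointing down, gripper open.
Joint ranges: [-2.99, 2.99], [-0.89, 2.07], [0.3, 2.58], [-1.14, 4.28], [0, 2.63], [-3.12, 3.12]. Speed limits (rad/s): [2.57, 2.57, 3.01, 3.14, 3.14, 3.14].

INTERFACE

Orientations are given as a unit quaternion [w, x, y, z].
In Python, from bench import ctrl gives the robot as it stands.
- The arm moves only by the tool apply_moves, never from a script. Its argument "plan" is text: rows parted by semicolons, each of 7 numbers parted by spaces: the shift along the tool's x, y, z each as a share of 0.05 m, from -1 to 1, then the turn, a rotation vector about the tool's x, y, z each as a share of 0.12 rad, from -1 to 1, then the opening, from 0 (shut) to 1 (fully open). In form: dx dy dz wx wy wz claw; .... A call has exactly 5 rows; each row shifts and turns the commanded pose from where the row before left it, along the tool's axes as they then stand; what a row does not reach is not made up. A row lasts 1/10 s, in which the tool goes at most 50 mm and 8.59 degrees, less where a joint would pass 70% of its speed; a pose out of reach is approached as far as the arm can. A call with a number of a shift or a turn outside -1 to 1 is refused whole. A call with a gripper value outside its range is refused whole. The fingers move at their own pace and stop on an object; the grip force is fixed at half the most. Time passes only in rows, so rows that do not move let the fingers close, or fill a call up. It gives the time, the measured TCP pose, the force and the opening at its end, in the units of the state.
- ctrl.get_obs(): the state, without advancing time (a new reading comes with each control period).
- ctrl.camera(name): name is "side" or "top" or "wrist"; returns the picture (420x560x3 uint8, red, green, blue); there is no depth.
- ctrl.get_calibration(name): a dict with "intrinsics" (3x3 intrinsics, pixels), "R" (3x3) and "t" (3): a world point X has camera coordinates R X + t. Camera axes: x right, y down, z forward; pixel columns grow to the right and rows downward; lengths in m; the calibration is good to about 2 mm. The wrist camera is an equidistant fisheye: a pixel r from the principal point sees the ray r / f radians off the axis. A picture is of the moment at which its call begins: read the wrist's pose just before it. get_calibration takes no time and is no camera call; for the wrist camera it gives the pose at the moment of the call.
- ctrl.hand_in(): hands the job in, once; it reports no verdict.
Trained networks look in the newest picture that a camera, given by its name, has taken for a name from the list of things; names that differ only in an ending like _2 or _b are one class to them, and where a whole thing is asked for, a point or a joint stands for the part that bears it (a point fixed in the world has none). Each returns a list of dicts, best first, with "score" (0 to 1); they miss things now and then, are a little off and sometimes report something else, mostly with a low value. They report only what shows in the picture. A call takes as long as a camera call.
- ctrl.recognise(camera, target): "point" ([x, y, z] in m, in world coordinates, good to about 4 mm: the middle of the surface that is visible of it).
The state is a dict: "time_s": time; "q": joint angles; "dq": joint speeds; "joint_efforts": joint torques, N m; "eef_pos": TCP position; "eef_rot": TCP orientation; "wrist_force": force on the tool from outside, world axes, zero at the start; "torque": the same for the moment, N m; "opening": opening from 0.0 (shut) to 1.0 (fully open).
Only numpy, scipy, OpenCV 4.12 (cv2) and the standard library are available. Lean on these libraries where they do the work, as an engineer would, in place of code of your own. Each camera call takes 0.05 s, during which the arm holds its last target.

TASK

A pale cork rod-grip section has been left lying in the tool well of the open aluminium fly box on the turntable. First take the cork out and lay it flat in the empty wooden tray on the shelf; then lay the chrome forceps flat in the well it has freed. Do not shove or tip the fly box.

Things in the scene. Friction and masses are not known exactly. Their poses are not given: they have to be found in the camera images.
- cork: Pale cork rod-grip section, 30 g, a cylinder 28 mm in diameter and 100 mm long with a dark bore at each end, lying in the tool well of the fly box at the start. Origin mid-length on its axis, 14 mm above the floor it lies on; x runs along its length. Slight flats keep it from rolling. (The dark brown tapered grip standing upright on the shelf is another.)
- forceps: Chrome fishing forceps lying flat on the turntable, 124 mm long, 8 mm thick, 50 g: two finger rings (together 47 mm wide) at the -x end, slim shut jaws 7 mm wide at the +x end. Origin at mid-length and mid-thickness, on the parallel-sided shank, 12 mm wide from x = -22 to +22 mm: grip there. x runs along the length to the jaw tips.
- flybox: Open battered aluminium fly box, loose, 350 g, on a stiffly turning teak turntable (disc 400 mm across, top 30 mm above the shelf, 12 mm steel pin stub at its centre). Box 166 x 124 x 25 mm, walls and floor 3 mm. Origin: underside, below the centre of the tool well; x along its length, z up. Well 160 (x) x 90 (y) mm inside. Beyond its +y wall runs a 25 mm strip of cream foam with flies.
- tray: Empty light-wood tray fixed on the concrete shelf to one side of the turntable (which side varies; a blue divided plastic bin with line spools stands on the other). Outside 180 (x) x 120 (y) x 30 mm, walls and floor 6 mm thick. Origin at its underside centre, z up.

How it is judged:
By the outcome, as a careful person would: the job done as asked, in the order asked, and still so for the second after the job is handed in, with the robot touching nothing.
It also fails if it takes over 56 s, if anything falls off the work surface, if the arm or the gripper's body presses on something with over 40 N, if the wrist force passes 120 N, or if a joint passes its speed limit or range.

## Working session

There is one attempt and no reset: what is moved stays moved. The work goes in short steps, Python scripts to look and compute and a tool call to move; the robot and the scene stay as the last step left them, time stands still between calls to the robot, and variables do not carry over. Pictures are saved under pics/ and viewed, and the job is handed in when it is done.

Besides the shell and the picture viewer there is one more tool, called after "Emit:" in YAML: its name, and indented under it one key for each argument. apply_moves: Moves the arm, as the interface text tells. Shift numbers are shares of 0.05 m and turn numbers shares of 0.12 rad, none past 1 either way. Its arguments: {"type":"object","properties":{"plan":{"type":"string"}},"required":["plan"]}

```bash
ls; mkdir -p pics; cat > h.py <<'E'
import numpy as np,cv2
from bench import ctrl
E
python3 - <<'E'
from h import *
o=ctrl.get_obs()
for k,v in o.items(): print(k,np.round(v,3))
print(ctrl.tcp_to_tips)
for c in ["side","top","wrist"]:
    cal=ctrl.get_calibration(c); im=ctrl.camera(c); cv2.imwrite(f"pics/{c}0.png",im[:,:,::-1]); print(c,{k:np.round(v,3).tolist() for k,v in cal.items()})
    for n in ["cork","forceps","flybox","tray"]:
        print(n,[(np.round(d["point"],3).tolist(),round(d["score"],2)) for d in ctrl.recognise(c,n)[:3]])
print(ctrl.get_obs()["time_s"])
E
```

```text
pics
time_s 0.0
q [-1.516  0.182  1.608 -0.     1.354 -0.206]
dq [ 0.001 -0.001  0.003  0.     0.002  0.001]
joint_efforts [-3.0000e-03 -4.4488e+01 -3.5133e+01 -0.0000e+00  9.0000e-03 -0.0000e+00]
eef_pos [ 0.148 -0.555  0.241]
eef_rot [ 0.561 -0.56   0.431 -0.43 ]
wrist_force [ 0.043 -0.771 -0.24 ]
torque [ 0.003 -0.017  0.021]
opening 1.001
0.011
side {'intrinsics': [[512.048, 0.0, 284.554], [0.0, 512.048, 203.998], [0.0, 0.0, 1.0]], 'R': [[-0.981, -0.196, -0.006], [-0.091, 0.485, -0.87], [0.174, -0.852, -0.493]], 't': [0.536, 0.114, 0.975]}
cork []
forceps [([0.603, 0.088, 0.037], 0.68)]
flybox [([0.55, -0.097, 0.05], 0.96)]
tray [([0.537, -0.347, 0.012], 0.93)]
top {'intrinsics': [[482.053, 0.0, 278.351], [0.0, 482.053, 210.451], [0.0, 0.0, 1.0]], 'R': [[-0.014, -1.0, 0.017], [-0.991, 0.012, -0.13], [0.13, -0.019, -0.991]], 't': [-0.009, 0.538, 1.166]}
cork [([0.549, -0.079, 0.06], 0.92)]
forceps [([0.612, 0.085, 0.042], 0.52)]
flybox [([0.546, -0.103, 0.029], 0.97)]
tray [([0.532, -0.342, 0.004], 0.81)]
wrist {'intrinsics': [[325.192, 0.0, 281.506], [0.0, 325.192, 211.813], [0.0, 0.0, 1.0]], 'R': [[0.258, -0.966, -0.001], [-0.93, -0.249, 0.269], [-0.26, -0.069, -0.963]], 't': [-0.574, -0.034, 0.379]}
cork []
forceps []
flybox []
tray []
0.75
```

View pics/side0.png

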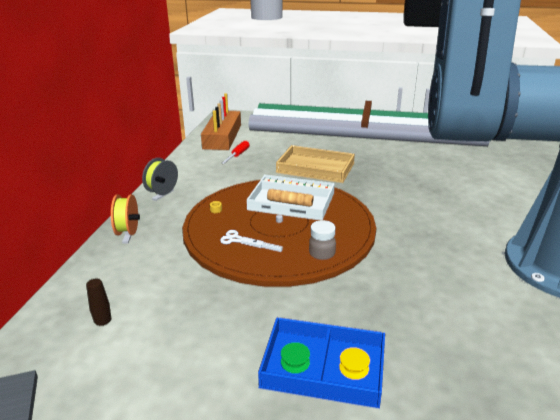

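View pics/top0.png

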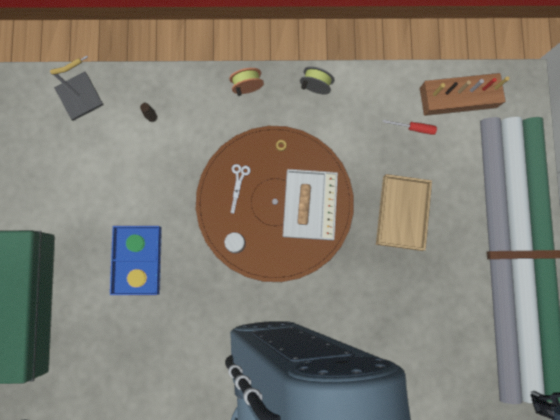

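View pics/wrist0.png

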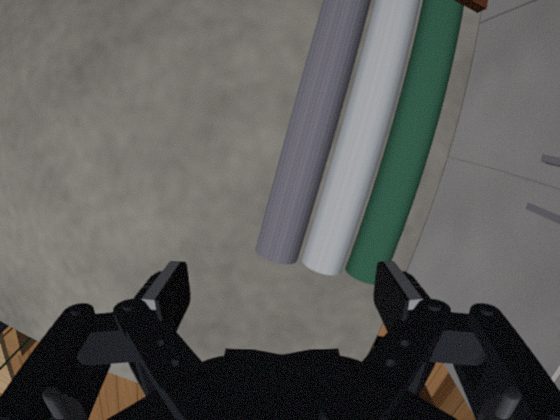

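```bash
cat > h.py <<'E'
import numpy as np,cv2
from scipy.spatial.transform import Rotation as Ro
from bench import ctrl
def pose():
    o=ctrl.get_obs(); w=o["eef_rot"]; return np.array(o["eef_pos"]),Ro.from_quat([w[1],w[2],w[3],w[0]])
def down(yaw): # tool x along yaw, y down
    x=np.array([np.cos(yaw),np.sin(yaw),0]);y=np.array([0,0,-1.]);return Ro.from_matrix(np.c_[x,y,np.cross(x,y)])
def plan(pos,yaw,n=None,p=None,R=None,verb=True):
    """shares per row for reaching pos (TCP), tool x yaw, equal rows"""
    p0,R0=pose(); p=p0 if p is None else p; R=R0 if R is None else R
    Rt=down(yaw); rv=(R.inv()*Rt).as_rotvec(); d=np.array(pos)-p
    N=n or int(np.ceil(max(np.linalg.norm(d)/.05,np.linalg.norm(rv)/.12)-1e-3))
    for i in range(N):
        Ri=R*Ro.from_rotvec(rv*i/N)
        s=Ri.inv().apply(d/N)/.05
        print(i,np.round(s,2),np.round(rv/N/.12,3))
def ray(cal,uv):
    K=cal["intrinsics"];R=np.array(cal["R"]);t=np.array(cal["t"])
    return -R.T@t, R.T
def proj(cal,X,fish=False):
    K=np.array(cal["intrinsics"]);c=np.atleast_2d(X)@np.array(cal["R"]).T+cal["t"]
    if fish:
        r=np.hypot(c[:,0],c[:,1]);th=np.arctan2(r,c[:,2]);q=c[:,:2]/np.maximum(r,1e-9)[:,None]*th[:,None]
    else: q=c[:,:2]/c[:,2:]
    return q*[K[0,0],K[1,1]]+[K[0,2],K[1,2]]
def back(cal,uv,z,fish=False):
    K=np.array(cal["intrinsics"]);R=np.array(cal["R"]);t=np.array(cal["t"])
    q=(np.atleast_2d(uv)-[K[0,2],K[1,2]])/[K[0,0],K[1,1]]
    if fish:
        th=np.hypot(*q.T);d=np.c_[q/np.maximum(th,1e-9)[:,None]*np.sin(th)[:,None],np.cos(th)]
    else: d=np.c_[q,np.ones(len(q))]
    d=d@R; c=-R.T@t
    return c+d*((z-c[2])/d[:,2])[:,None]
E
python3 - <<'E'
from h import *
p,R=pose();print(p,R.as_matrix().round(3))
cal=ctrl.get_calibration("wrist");Rc=np.array(cal["R"]);c=-Rc.T@cal["t"]
print("cam in tool",R.inv().apply(c-p).round(3),"cam z in tool",R.inv().apply(Rc[2]).round(3),"cam x",R.inv().apply(Rc[0]).round(3))
im=cv2.imread("pics/top0.png")
cv2.imwrite("pics/topc.png",cv2.resize(im[150:260,210:440],None,fx=3.4,fy=3.4,interpolation=cv2.INTER_CUBIC))
x=np.cos
print("yaw",np.arctan2(*R.as_matrix()[[1,0],0]))
plan([0.53,-0.08,0.28],np.pi/2-np.pi)
plan([0.53,-0.08,0.28],np.pi/2)
E
```

```text
[ 0.14827707 -0.5555755   0.24232203] [[ 0.258  0.     0.966]
 [-0.966 -0.     0.258]
 [ 0.    -1.     0.   ]]
cam in tool [-0.    -0.131  0.069] cam z in tool [-0.     0.963 -0.269] cam x [1.    0.001 0.   ]
yaw -1.3100315288772035
0 [-0.56 -0.06  0.76] [-0.     0.167  0.   ]
1 [-0.57 -0.06  0.74] [-0.     0.167  0.   ]
2 [-0.59 -0.06  0.73] [-0.     0.167  0.   ]
3 [-0.6  -0.06  0.72] [-0.     0.167  0.   ]
4 [-0.61 -0.06  0.71] [-0.     0.167  0.   ]
5 [-0.63 -0.06  0.7 ] [-0.     0.167  0.   ]
6 [-0.64 -0.06  0.68] [-0.     0.167  0.   ]
7 [-0.66 -0.06  0.67] [-0.     0.167  0.   ]
8 [-0.67 -0.06  0.66] [-0.     0.167  0.   ]
9 [-0.68 -0.06  0.64] [-0.     0.167  0.   ]
10 [-0.7  -0.06  0.63] [-0.     0.167  0.   ]
11 [-0.71 -0.06  0.62] [-0.     0.167  0.   ]
12 [-0.72 -0.06  0.6 ] [-0.     0.167  0.   ]
0 [-0.29 -0.03  0.39] [ 0.   -0.96  0.  ]
1 [-0.24 -0.03  0.42] [ 0.   -0.96  0.  ]
2 [-0.19 -0.03  0.45] [ 0.   -0.96  0.  ]
3 [-0.14 -0.03  0.47] [ 0.   -0.96  0.  ]
4 [-0.08 -0.03  0.48] [ 0.   -0.96  0.  ]
5 [-0.03 -0.03  0.49] [ 0.   -0.96  0.  ]
6 [ 0.03 -0.03  0.49] [ 0.   -0.96  0.  ]
7 [ 0.08 -0.03  0.48] [ 0.   -0.96  0.  ]
8 [ 0.14 -0.03  0.47] [ 0.   -0.96  0.  ]
9 [ 0.19 -0.03  0.45] [ 0.   -0.96  0.  ]
10 [ 0.24 -0.03  0.42] [ 0.   -0.96  0.  ]
11 [ 0.29 -0.03  0.39] [ 0.   -0.96  0.  ]
12 [ 0.33 -0.03  0.36] [ 0.   -0.96  0.  ]
13 [ 0.37 -0.03  0.32] [ 0.   -0.96  0.  ]
14 [ 0.41 -0.03  0.27] [ 0.   -0.96  0.  ]
15 [ 0.43 -0.03  0.22] [ 0.   -0.96  0.  ]
16 [ 0.46 -0.03  0.17] [ 0.   -0.96  0.  ]
17 [ 0.47 -0.03  0.12] [ 0.   -0.96  0.  ]
18 [ 0.48 -0.03  0.06] [ 0.   -0.96  0.  ]
19 [ 0.49 -0.03  0.01] [ 0.   -0.96  0.  ]
20 [ 0.49 -0.03 -0.05] [ 0.   -0.96  0.  ]
21 [ 0.48 -0.03 -0.1 ] [ 0.   -0.96  0.  ]
22 [ 0.46 -0.03 -0.16] [ 0.   -0.96  0.  ]
23 [ 0.44 -0.03 -0.21] [ 0.   -0.96  0.  ]
24 [ 0.41 -0.03 -0.26] [ 0.   -0.96  0.  ]
```

View pics/topc.png

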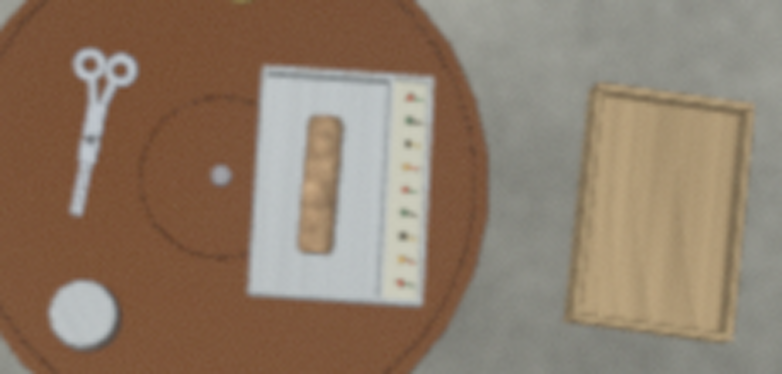

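```bash
python3 - <<'E'
from h import *
plan([0.46,-0.17,0.30],-np.pi/2,n=10)
E
```

```text
0 [-0.58 -0.12  0.8 ] [-0.     0.217  0.   ]
1 [-0.61 -0.12  0.79] [-0.     0.217  0.   ]
2 [-0.63 -0.12  0.77] [-0.     0.217  0.   ]
3 [-0.65 -0.12  0.75] [-0.     0.217  0.   ]
4 [-0.66 -0.12  0.74] [-0.     0.217  0.   ]
5 [-0.68 -0.12  0.72] [-0.     0.217  0.   ]
6 [-0.7  -0.12  0.7 ] [-0.     0.217  0.   ]
7 [-0.72 -0.12  0.68] [-0.     0.217  0.   ]
8 [-0.74 -0.12  0.66] [-0.     0.217  0.   ]
9 [-0.75 -0.12  0.64] [-0.     0.217  0.   ]
```

Emit:
apply_moves:
  plan: "-0.58 -0.12 0.8 0 0.217 0 1;-0.61 -0.12 0.79 0 0.217 0 1;-0.63 -0.12 0.77 0 0.217 0 1;-0.65 -0.12 0.75 0 0.217 0 1;-0.66 -0.12 0.74 0 0.217 0 1"

```text
time_s: 1.25
eef_pos: [0.3049, -0.3611, 0.2727]
eef_rot: [-0.531, 0.531, -0.467, 0.467]
wrist_force: [0.4, -0.9, -0.3]
opening: 1.002
```

Emit:
apply_moves:
  plan: "-0.68 -0.12 0.72 0 0.217 0 1;-0.7 -0.12 0.7 0 0.217 0 1;-0.72 -0.12 0.68 0 0.217 0 1;-0.74 -0.12 0.66 0 0.217 0 1;-0.75 -0.12 0.64 0 0.217 0 1"

```text
time_s: 1.75
eef_pos: [0.4606, -0.1685, 0.3029]
eef_rot: [-0.5, 0.5, -0.5, 0.501]
wrist_force: [1.1, -0.8, -0.0]
opening: 0.998
```

```bash
python3 - <<'E'
from h import *
import pickle
p,R=pose();print(p,R.as_matrix().round(2).tolist(),ctrl.get_obs()["q"])
cal=ctrl.get_calibration("wrist");im=ctrl.camera("wrist");cv2.imwrite("pics/w1.png",im[:,:,::-1]);pickle.dump(cal,open("w1.pkl","wb"))
for n in ["cork","forceps","flybox","tray"]:
    print(n,[(np.round(d["point"],3).tolist(),round(d["score"],2)) for d in ctrl.recognise("wrist",n)[:2]])
E
```

```text
[ 0.46056485 -0.16846111  0.30289291] [[-0.0, 0.0, 1.0], [-1.0, -0.0, -0.0], [0.0, -1.0, 0.0]] [-5.93206042e-01 -6.09765576e-02  1.73884324e+00 -4.57866244e-05
  1.46262559e+00  9.78243775e-01]
cork [([0.554, -0.081, 0.06], 0.81)]
forceps [([0.608, 0.082, 0.034], 0.74)]
flybox [([0.55, -0.104, 0.031], 0.79)]
tray [([0.53, -0.34, 0.008], 0.85)]
```

View pics/w1.png

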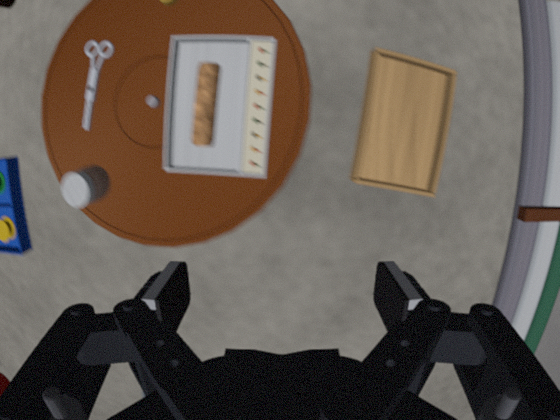

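```bash
python3 - <<'E'
import cv2
im=cv2.imread("pics/w1.png")
cv2.imwrite("pics/w1a.png",cv2.resize(im[25:190,70:290],None,fx=3.6,fy=3.6,interpolation=cv2.INTER_CUBIC))
cv2.imwrite("pics/w1b.png",cv2.resize(im[35:205,340:470],None,fx=3.5,fy=3.5,interpolation=cv2.INTER_CUBIC))
E
```

```text
(no output)
```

View pics/w1a.png

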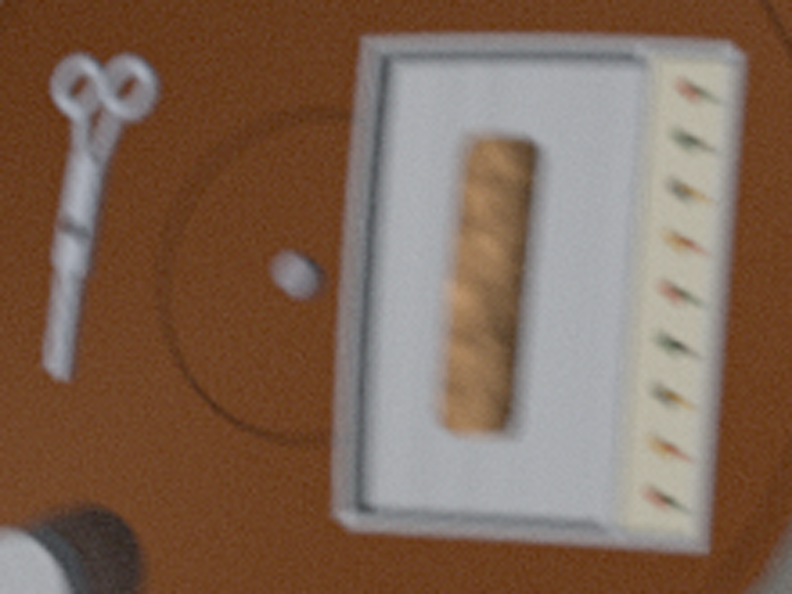

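View pics/w1b.png

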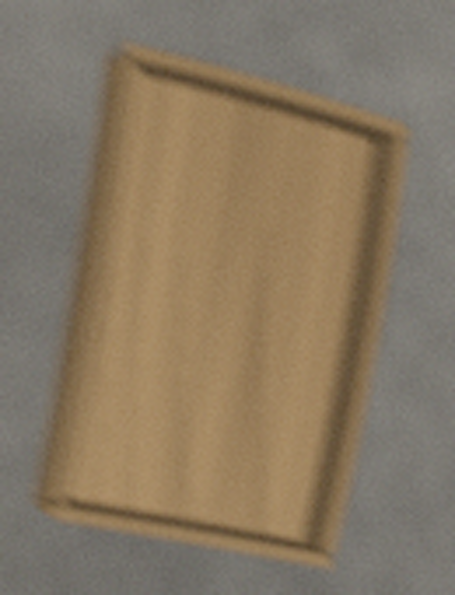

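```bash
cat > m1.py <<'E'
from h import *
import pickle
w=pickle.load(open("w1.pkl","rb"));t=ctrl.get_calibration("top")
A=lambda l:np.array(l)/3.6+[70,25]-.36; B=lambda l:np.array(l)/3.5+[340,35]-.36; T=lambda l:np.array(l)/3.4+[210,150]-.35
def tri(uw,ut):
    P=[];D=[]
    for cal,uv,f in((w,uw,True),(t,ut,False)):
        a=back(cal,uv,0.0,f)[0];b=back(cal,uv,0.2,f)[0];P.append(a);d=b-a;D.append(d/np.linalg.norm(d))
    M=sum(np.eye(3)-np.outer(d,d) for d in D);v=sum((np.eye(3)-np.outer(d,d))@p for p,d in zip(P,D))
    return np.linalg.solve(M,v)
def show(n,a,z,cal=w,f=True):
    X=back(cal,a,z,f);print(n,X[:,:2].round(4).tolist());return X
print("tri: cork top-end",tri(A([[501,138]]),T([[325,116]])),"cork bot",tri(A([[473,432]]),T([[314,254]])))
print("forceps tip",tri(A([[56,376]]),T([[76,214]])),"rings",tri(A([[104,88]]),T([[105,67]])),"pivot",tri(A([[73,229]]),T([[91,139]])))
print("box cor",tri(A([[365,37]]),T([[262,66]])),tri(A([[340,520]]),T([[249,295]])),tri(A([[705,548]]),T([[424,303]])),tri(A([[742,45]]),T([[434,75]])))
print("tray cor",[tri(B([a]),T([b])).round(3).tolist() for a,b in(([118,48],[594,86]),([406,126],[753,103]),([330,563],[733,341]),([44,507],[569,321]))])
c=[[365,37],[742,45],[705,548],[340,520]]; ct=[[262,66],[434,75],[424,303],[249,295]]
X=show("box w",A(c),.055);Y=show("box t",T(ct),.055,t,False)
for Z in(X,Y):
    print(" len",np.linalg.norm(Z[0]-Z[3]),np.linalg.norm(Z[1]-Z[2]),"wid",np.linalg.norm(Z[0]-Z[1]),np.linalg.norm(Z[3]-Z[2]),"cen",Z.mean(0)[:2],"ang",np.degrees(np.arctan2(*(Z[0]+Z[1]-Z[2]-Z[3])[[1,0]])))
for n,a,cal,f in(("cork w",A([[501,138],[473,432]]),w,True),("cork t",T([[325,116],[314,254]]),t,False)):
    Z=show(n,a,.054,cal,f);print(np.linalg.norm(Z[0]-Z[1]),Z.mean(0)[:2],np.degrees(np.arctan2(*(Z[0]-Z[1])[[1,0]])))
for n,a,cal,f in(("fc w",A([[56,376],[73,229],[104,88]]),w,True),("fc t",T([[76,214],[91,139],[105,67]]),t,False)):
    Z=show(n,a,.036,cal,f);print(np.linalg.norm(Z[0]-Z[2]),np.degrees(np.arctan2(*(Z[0]-Z[2])[[1,0]])))
for n,a,cal,f in(("tray w",B([[118,48],[406,126],[330,563],[44,507]]),w,True),("tray t",T([[594,86],[753,103],[733,341],[569,321]]),t,False)):
    Z=show(n,a,.03,cal,f);print(Z.mean(0)[:2],np.linalg.norm(Z[0]-Z[3]),np.degrees(np.arctan2(*(Z[0]+Z[1]-Z[2]-Z[3])[[1,0]])))
E
python3 m1.py
```

```text
tri: cork top-end [ 0.60253267 -0.08299533  0.05386141] cork bot [ 0.50347731 -0.07204474  0.04777769]
forceps tip [0.53501612 0.09944063 0.03953327] rings [0.64415503 0.07749712 0.03799795] pivot [0.58992661 0.08793393 0.04208951]
box cor [ 0.63916014 -0.037874    0.06240518] [ 0.47473349 -0.02412932  0.05149213] [ 0.46519743 -0.15000983  0.05252485] [ 0.62802733 -0.1613047   0.06920463]
tray cor [[0.624, -0.281, 0.046], [0.615, -0.408, 0.021], [0.436, -0.386, 0.013], [0.453, -0.267, -0.006]]
box w [[0.6437, -0.0356], [0.6325, -0.1613], [0.4666, -0.1489], [0.4782, -0.0238]]
box t [[0.6385, -0.0377], [0.6305, -0.1631], [0.4641, -0.1509], [0.4714, -0.0256]]
 len 0.16593946446568678 0.1663364227580564 wid 0.12617680580576535 0.1256151536624657 cen [ 0.55525352 -0.0923881 ] ang -4.164238608446651
 len 0.16749200850658125 0.16684758810664574 wid 0.12572878807939322 0.12554952122334626 cen [ 0.55110553 -0.09433644] ang -4.163917257562867
cork w [[0.6039, -0.083], [0.5063, -0.0723]]
0.0982005706838421 [ 0.55507213 -0.07767442] -6.236831071700677
cork t [[0.6011, -0.0829], [0.5004, -0.0728]]
0.10121775974005644 [ 0.55077581 -0.0778832 ] -5.719971077705116
fc w [[0.5367, 0.1023], [0.5926, 0.0922], [0.6462, 0.0787]]
0.11201105277109176 167.85472111785717
fc t [[0.5338, 0.0994], [0.5892, 0.0883], [0.6431, 0.0778]]
0.11144651728148151 168.81918919305403
tray w [[0.63, -0.2833], [0.6142, -0.4025], [0.44, -0.3773], [0.4597, -0.2583]]
[ 0.53595238 -0.33034426] 0.17212232749989193 -8.299356233022525
tray t [[0.6261, -0.2861], [0.6119, -0.4047], [0.435, -0.3801], [0.4512, -0.2603]]
[ 0.53108122 -0.33280765] 0.1767939676979072 -8.165182860184844
```

```bash
python3 - <<'E'
from h import *
plan([0.553,-0.078,0.17],-np.pi/2-.105,n=5)
E
```

```text
0 [-0.37  0.53  0.38] [0.001 0.178 0.001]
1 [-0.38  0.53  0.37] [0.001 0.178 0.001]
2 [-0.38  0.53  0.36] [0.001 0.178 0.001]
3 [-0.39  0.53  0.35] [0.001 0.178 0.001]
4 [-0.4   0.53  0.34] [0.001 0.178 0.001]
```

Emit:
apply_moves:
  plan: "-0.37 0.53 0.38 0 0.178 0 0.5;-0.38 0.53 0.37 0 0.178 0 0.5;-0.38 0.53 0.36 0 0.178 0 0.5;-0.39 0.53 0.35 0 0.178 0 0.5;-0.4 0.53 0.34 0 0.178 0 0.5"

```text
time_s: 2.5
eef_pos: [0.5535, -0.0796, 0.1685]
eef_rot: [0.471, -0.472, 0.527, -0.527]
wrist_force: [1.1, 0.1, 0.0]
opening: 0.499
```

```bash
python3 - <<'E'
from h import *
import pickle
p,R=pose();print(p,R.as_matrix().round(3).tolist())
cal=ctrl.get_calibration("wrist");im=ctrl.camera("wrist");cv2.imwrite("pics/w2.png",im[:,:,::-1]);pickle.dump(cal,open("w2.pkl","wb"))
g=im[:,:,::-1].copy()
# predicted cork end points & tip line
for X in ([.603,-.083,.054],[.503,-.0725,.054]):
    print(proj(cal,X,True))
print("tool-axis pt z=.054",proj(cal,[p[0],p[1],.054],True), ctrl.get_obs()["opening"])
cv2.imwrite("pics/w2c.png",cv2.resize(g[100:400,130:430],None,fx=2,fy=2,interpolation=cv2.INTER_CUBIC))
E
```

```text
[ 0.55347251 -0.07963134  0.16846029] [[-0.11, -0.0, 0.994], [-0.994, -0.0, -0.11], [0.0, -1.0, -0.0]]
[[279.75888274 148.66365479]]
[[280.6052668  270.73046596]]
tool-axis pt z=.054 [[282.50462139 212.07407742]] 0.4990334566588555
```

View pics/w2c.png

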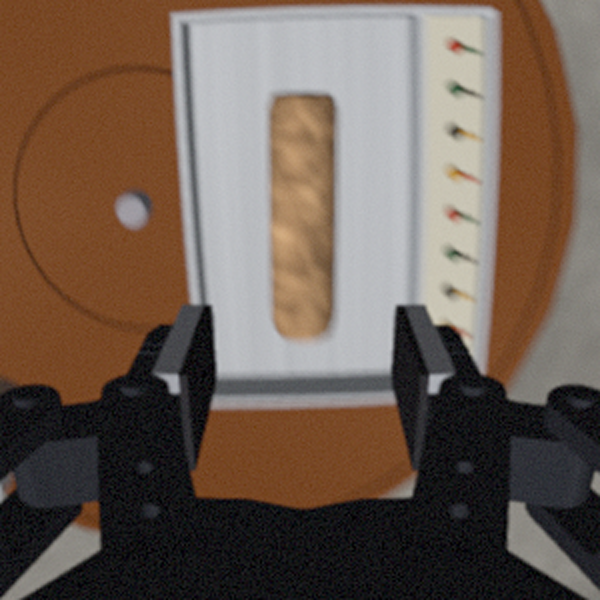

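Emit:
apply_moves:
  plan: "-0.02 0.5 0 0 0 0 0.5;0 0.5 0 0 0 0 0.5;0 0.5 0 0 0 0 0.5;0 0.5 0 0 0 0 0.5;0 0.4 0 0 0 0 0.5"

```text
time_s: 3.05
eef_pos: [0.5523, -0.0791, 0.048]
eef_rot: [0.472, -0.472, 0.527, -0.526]
wrist_force: [-0.4, 0.5, 0.3]
opening: 0.498
```

Emit:
apply_moves:
  plan: "0 0 0 0 0 0 0.5;0 0 0 0 0 0 0;0 0 0 0 0 0 0;0 0 0 0 0 0 0;0 0 0 0 0 0 0"

```text
time_s: 3.55
eef_pos: [0.5543, -0.0775, 0.0508]
eef_rot: [-0.473, 0.472, -0.525, 0.526]
wrist_force: [0.1, 0.3, -0.2]
opening: 0.313
```

```bash
python3 - <<'E'
from h import *
p,R=pose();o=ctrl.get_obs();print(p,o["wrist_force"],o["opening"])
im=ctrl.camera("wrist");cv2.imwrite("pics/w3.png",im[:,:,::-1])
E
```

```text
[ 0.55434558 -0.07745925  0.05083182] [ 0.14490444  0.25890296 -0.17625717] 0.31260732051880175
```

View pics/w3.png

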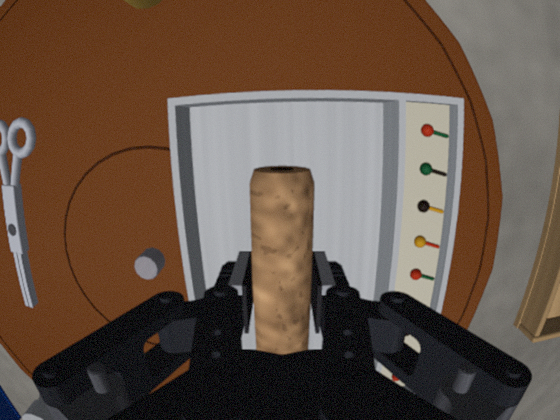

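Emit:
apply_moves:
  plan: "0 -0.3 0 0 0 0 0;0 -0.5 0 0 0 0 0;0 -0.6 0 0 0 0 0;0 -0.6 0 0 0 0 0;0 0 0 0 0 0 0"

```text
time_s: 4.1
eef_pos: [0.557, -0.0781, 0.156]
eef_rot: [-0.474, 0.471, -0.523, 0.529]
wrist_force: [0.5, -0.1, -1.0]
opening: 0.31
```

```bash
python3 - <<'E'
from h import *
o=ctrl.get_obs();print(o["eef_pos"],o["wrist_force"],o["opening"])
plan([0.534,-0.332,0.15],-np.pi/2-.143,n=8)
im=ctrl.camera("top");cv2.imwrite("pics/t3.png",cv2.resize(im[150:260,210:440,::-1],None,fx=3.4,fy=3.4))
E
```

```text
[ 0.55699594 -0.07806697  0.15595521] [ 0.49290794 -0.08683283 -0.9861434 ] 0.31018188751731324
0 [0.64 0.02 0.01] [-0.01   0.039  0.002]
1 [0.64 0.02 0.01] [-0.01   0.039  0.002]
2 [0.64 0.02 0.02] [-0.01   0.039  0.002]
3 [0.64 0.02 0.02] [-0.01   0.039  0.002]
4 [0.64 0.02 0.02] [-0.01   0.039  0.002]
5 [0.64 0.02 0.02] [-0.01   0.039  0.002]
6 [0.64 0.02 0.03] [-0.01   0.039  0.002]
7 [0.64 0.02 0.03] [-0.01   0.039  0.002]
```

View pics/t3.png

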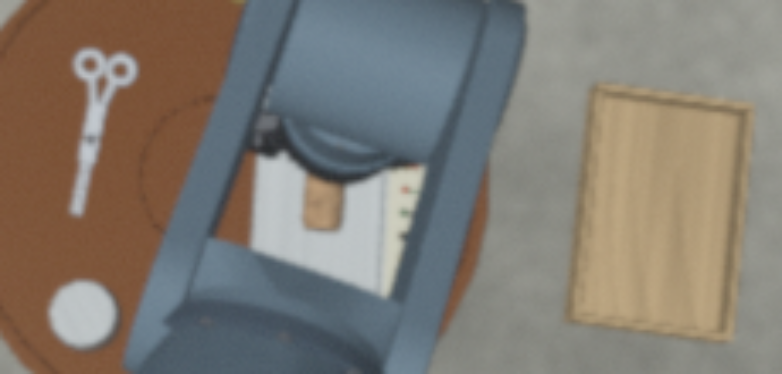

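Emit:
apply_moves:
  plan: "0.64 0.02 0.02 0 0.04 0 0;0.64 0.02 0.02 0 0.04 0 0;0.64 0.02 0.02 0 0.04 0 0;0.64 0.02 0.02 0 0.04 0 0;0.64 0.02 0.02 0 0.04 0 0"

```text
time_s: 4.65
eef_pos: [0.5393, -0.2373, 0.144]
eef_rot: [0.466, -0.467, 0.532, -0.531]
wrist_force: [-0.1, 0.3, 0.4]
opening: 0.307
```

Emit:
apply_moves:
  plan: "0.64 0.02 0.02 0 0.04 0 0;0.64 0.02 0.02 0 0.04 0 0;0.64 0.02 0.03 0 0.04 0 0;0 0 0 0 0 0 0;0 0 0 0 0 0 0"

```text
time_s: 5.15
eef_pos: [0.5299, -0.3322, 0.1408]
eef_rot: [0.462, -0.462, 0.536, -0.534]
wrist_force: [0.4, 0.3, -0.4]
opening: 0.311
```

```bash
python3 - <<'E'
from h import *
import pickle
o=ctrl.get_obs();print(o["eef_pos"],o["wrist_force"],o["opening"]);p,R=pose();print(R.as_matrix().round(3).tolist())
cal=ctrl.get_calibration("wrist");im=ctrl.camera("wrist");cv2.imwrite("pics/w4.png",im[:,:,::-1]);pickle.dump(cal,open("w4.pkl","wb"))
print(proj(cal,[[.6281,-.2845,.03],[.613,-.4035,.03],[.4375,-.3787,.03],[.4555,-.2593,.03]],True))
E
```

```text
[ 0.52986461 -0.33219144  0.14077021] [ 0.39500005  0.32472259 -0.36173068] 0.3112327618077721
[[-0.146, -0.001, 0.989], [-0.989, 0.002, -0.146], [-0.001, -1.0, -0.002]]
[[200.46530999  96.66686501]
 [361.42439604  93.47961919]
 [350.10533091 305.42391879]
 [213.11986876 304.85341973]]
```

View pics/w4.png

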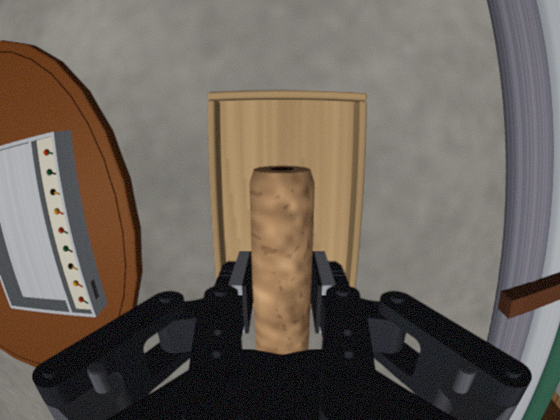

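Emit:
apply_moves:
  plan: "0.07 0.5 0.05 0 0 0 0;0 0.6 0.03 0 0 0 0;0 0.6 0 0 0 0 0;0 0.4 0 0 0 0 0;0 0.1 0 0 0 0 0"

```text
time_s: 5.7
eef_pos: [0.5326, -0.333, 0.0286]
eef_rot: [0.463, -0.463, 0.537, -0.532]
wrist_force: [-0.6, 0.5, 0.4]
opening: 0.309
```

```bash
python3 - <<'E'
from h import *
for i in range(2):
    im=ctrl.camera("wrist");o=ctrl.get_obs();print(o["eef_pos"],o["wrist_force"],o["opening"],o["time_s"])
p,R=pose();print(R.as_matrix().round(3).tolist())
cv2.imwrite("pics/w5.png",im[:,:,::-1])
E
```

```text
[ 0.53306967 -0.33368973  0.02937079] [ 0.38692129  0.49646791 -0.40165986] 0.30711455657461706 5.75
[ 0.53385358 -0.33468324  0.03099255] [ 0.01053856 -0.10452469  0.50081471] 0.31001400363297876 5.8
[[-0.143, -0.002, 0.99], [-0.99, 0.002, -0.143], [-0.001, -1.0, -0.002]]
```

View pics/w5.png

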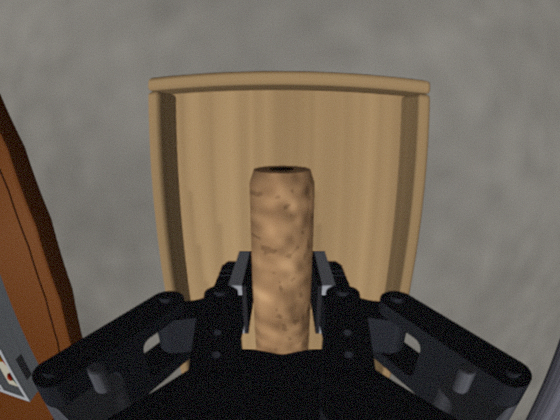

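Emit:
apply_moves:
  plan: "0 0.05 0 0 0 0 0;0 0.05 0 0 0 0 0;0 0 0 0 0 0 0;0 0 0 0 0 0 0;0 0 0 0 0 0 0"

```text
time_s: 6.3
eef_pos: [0.5343, -0.3365, 0.0272]
eef_rot: [-0.463, 0.462, -0.535, 0.535]
wrist_force: [-0.2, -0.2, -1.4]
opening: 0.306
```

Emit:
apply_moves:
  plan: "0 0.03 0 0 0 0 0;0 0 0 0 0 0 0;0 0 0 0 0 0 0.5;0 0 0 0 0 0 0.5;0 0 0 0 0 0 0.5"

```text
time_s: 6.8
eef_pos: [0.5342, -0.3363, 0.0253]
eef_rot: [-0.463, 0.463, -0.535, 0.535]
wrist_force: [-0.3, 0.1, 0.1]
opening: 0.499
```

Emit:
apply_moves:
  plan: "0 -0.2 0 0 0 0 0.5;0 -0.5 0 0 0 0 0.5;0 -0.8 0 0 0 0 0.5;0 -0.9 0 0 0 0 0.5;0 -0.9 0 0 0 0 0.5"

```text
time_s: 7.3
eef_pos: [0.5339, -0.3361, 0.1925]
eef_rot: [-0.463, 0.463, -0.535, 0.535]
wrist_force: [0.7, -0.4, 0.1]
opening: 0.501
```

```bash
python3 - <<'E'
from h import *
cal=ctrl.get_calibration("wrist");im=ctrl.camera("wrist");o=ctrl.get_obs();print(o["eef_pos"],o["wrist_force"],o["opening"],o["time_s"])
cv2.imwrite("pics/w6.png",im[:,:,::-1])
plan([0.58,0.02,0.25],-np.pi/2-.21,n=8)
E
```

```text
[ 0.53733264 -0.33898703  0.20217183] [ 3.39814788 -2.63310869  5.44450598] 0.49760428480654006 7.35
0 [-0.9  -0.13 -0.02] [-0.012  0.068  0.008]
1 [-0.9  -0.13 -0.03] [-0.012  0.068  0.008]
2 [-0.9  -0.13 -0.04] [-0.012  0.068  0.008]
3 [-0.9  -0.12 -0.04] [-0.012  0.068  0.008]
4 [-0.9  -0.12 -0.05] [-0.012  0.068  0.008]
5 [-0.9  -0.12 -0.06] [-0.012  0.068  0.008]
6 [-0.9  -0.12 -0.07] [-0.012  0.068  0.008]
7 [-0.9  -0.12 -0.08] [-0.012  0.068  0.008]
```

View pics/w6.png

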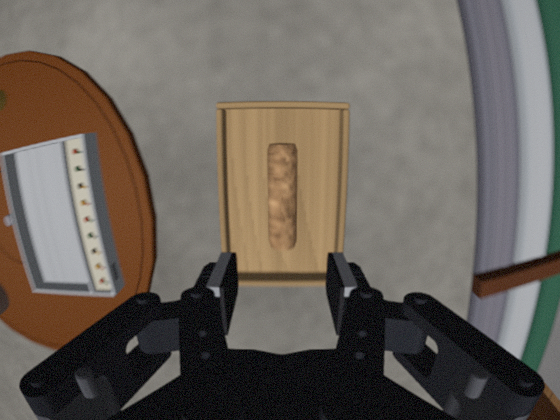

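```bash
python3 - <<'E'
from h import *
plan([0.596,0.088,0.17],-1.775,n=10)
E
```

```text
0 [-0.86  0.06 -0.01] [-0.009  0.05   0.006]
1 [-0.86  0.06 -0.01] [-0.009  0.05   0.006]
2 [-0.86  0.06 -0.02] [-0.009  0.05   0.006]
3 [-0.86  0.06 -0.02] [-0.009  0.05   0.006]
4 [-0.86  0.06 -0.03] [-0.009  0.05   0.006]
5 [-0.86  0.06 -0.03] [-0.009  0.05   0.006]
6 [-0.86  0.06 -0.04] [-0.009  0.05   0.006]
7 [-0.86  0.06 -0.04] [-0.009  0.05   0.006]
8 [-0.86  0.06 -0.05] [-0.009  0.05   0.006]
9 [-0.86  0.06 -0.05] [-0.009  0.05   0.006]
```

Emit:
apply_moves:
  plan: "-0.86 0 -0.01 0 0.05 0 0.4;-0.86 0 -0.01 0 0.05 0 0.4;-0.86 0 -0.02 0 0.05 0 0.4;-0.86 0 -0.02 0 0.05 0 0.4;-0.86 0 -0.03 0 0.05 0 0.4"

```text
time_s: 7.85
eef_pos: [0.5634, -0.1216, 0.1911]
eef_rot: [-0.454, 0.454, -0.542, 0.542]
wrist_force: [1.8, 0.1, -0.1]
opening: 0.403
```

Emit:
apply_moves:
  plan: "-0.86 0.1 -0.03 0 0.05 0 0.4;-0.86 0.1 -0.04 0 0.05 0 0.4;-0.86 0.1 -0.04 0 0.05 0 0.4;-0.86 0.1 -0.05 0 0.05 0 0.4;-0.86 0.1 -0.05 0 0.05 0 0.4"

```text
time_s: 8.35
eef_pos: [0.593, 0.0918, 0.1659]
eef_rot: [-0.447, 0.446, -0.548, 0.549]
wrist_force: [0.6, -0.3, 0.3]
opening: 0.402
```

Emit:
apply_moves:
  plan: "0 0 0 0 0 0 0.4;0 0 0 0 0 0 0.4;0 0 0 0 0 0 0.4;0 0 0 0 0 0 0.4;0 0 0 0 0 0 0.4"

```text
time_s: 8.85
eef_pos: [0.593, 0.0887, 0.1656]
eef_rot: [-0.446, 0.446, -0.549, 0.549]
wrist_force: [1.2, -0.1, -0.1]
opening: 0.401
```

```bash
python3 - <<'E'
from h import *
import pickle
p,R=pose();print(p,R.as_matrix().round(3).tolist())
cal=ctrl.get_calibration("wrist");im=ctrl.camera("wrist");cv2.imwrite("pics/w7.png",im[:,:,::-1]);pickle.dump(cal,open("w7.pkl","wb"))
print([(np.round(d["point"],3).tolist(),round(d["score"],2)) for d in ctrl.recognise("wrist","forceps")[:2]])
g=im[:,:,::-1]
print("axis pt",proj(cal,[p[0],p[1],.038],True))
cv2.imwrite("pics/w7c.png",cv2.resize(g[80:380,80:480],None,fx=2,fy=2,interpolation=cv2.INTER_CUBIC))
E
```

```text
[0.59303865 0.0886878  0.16555946] [[-0.205, 0.0, 0.979], [-0.979, -0.0, -0.205], [0.0, -1.0, 0.0]]
[([0.62, 0.084, 0.035], 0.67)]
axis pt [[282.58630221 207.76722795]]
```

View pics/w7c.png

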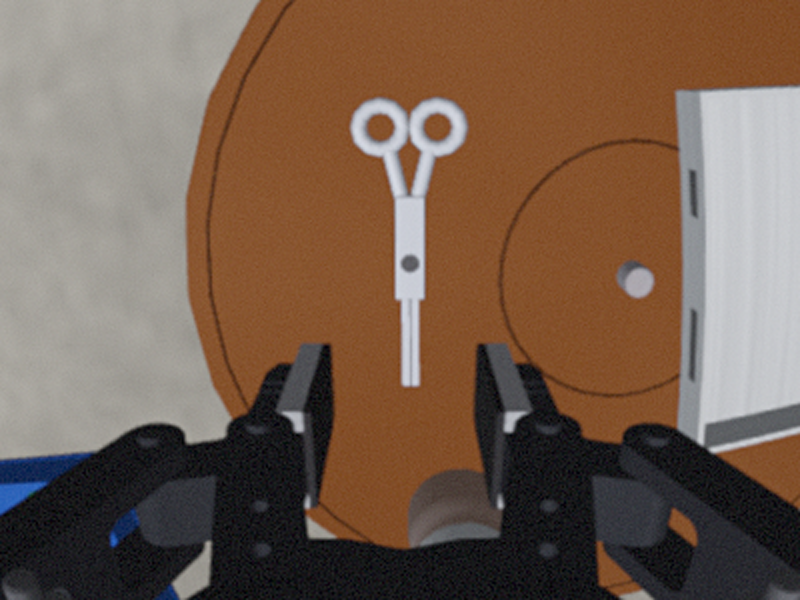

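```bash
cat >> m1.py <<'E'
E
python3 - <<'E'
import io,contextlib
with contextlib.redirect_stdout(io.StringIO()):
    from m1 import *
print("jar lid",tri(A([[8,572]]),T([[83,313]])))
c7=pickle.load(open("w7.pkl","rb"))
print(back(c7,[[285,203.5]],.038,True), back(c7,np.array([[408,127],[411,385]])/2+[80,80],.036,True))
E
```

```text
jar lid [0.46403152 0.09274961 0.08853972]
[[0.59618084 0.08600955 0.038     ]] [[0.64425304 0.07684367 0.036     ]
 [0.5337028  0.09839094 0.036     ]]
```

Emit:
apply_moves:
  plan: "0.045 0.5 0.07 0 0 0 0.4;0 0.6 0 0 0 0 0.4;0 0.6 0 0 0 0 0.4;0 0.4 0 0 0 0 0.4;0 0.2 0 0 0 0 0.4"

```text
time_s: 9.45
eef_pos: [0.5944, 0.0867, 0.048]
eef_rot: [0.445, -0.447, 0.55, -0.548]
wrist_force: [0.1, -0.1, 0.2]
opening: 0.401
```

```bash
python3 - <<'E'
from h import *
P=[]
for i in range(4):
    im=ctrl.camera("wrist");o=ctrl.get_obs();P.append(o["eef_pos"])
print(np.mean(P,0),np.std(P,0),o["wrist_force"])
cv2.imwrite("pics/w8.png",im[:,:,::-1])
E
```

```text
[0.59531604 0.08680652 0.04938786] [9.43264758e-04 6.81231681e-05 1.44054806e-03] [ 0.56011689 -0.20574314  0.78214545]
```

View pics/w8.png

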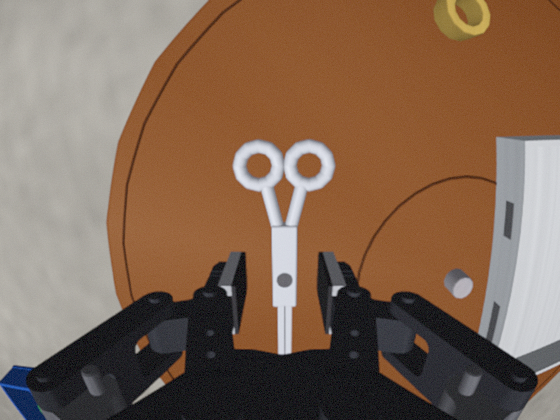

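Emit:
apply_moves:
  plan: "0 0.06 0 0 0 0 0.4;0 0.04 0 0 0 0 0.4;0 0 0 0 0 0 0.4;0 0 0 0 0 0 0.4;0 0 0 0 0 0 0.4"

```text
time_s: 10.15
eef_pos: [0.5959, 0.0871, 0.0455]
eef_rot: [-0.446, 0.446, -0.548, 0.549]
wrist_force: [-0.0, 0.1, 0.0]
opening: 0.398
```

```bash
python3 - <<'E'
from h import *
P=[]
for i in range(4):
    im=ctrl.camera("side");o=ctrl.get_obs();P.append(o["eef_pos"])
print(np.mean(P,0),np.std(P,0),o["wrist_force"])
g=im[:,:,::-1]; cal=ctrl.get_calibration("side"); q=proj(cal,[.596,.087,.04])[0].astype(int); print(q)
cv2.imwrite("pics/s8.png",cv2.resize(g[q[1]-60:q[1]+40,q[0]-70:q[0]+70],None,fx=5,fy=5,interpolation=cv2.INTER_CUBIC))
E
```

```text
[0.59589227 0.0871194  0.04536841] [2.80644380e-05 1.29587977e-05 5.20166096e-05] [-0.03577123 -0.00857373  0.71604058]
[250 238]
```

View pics/s8.png

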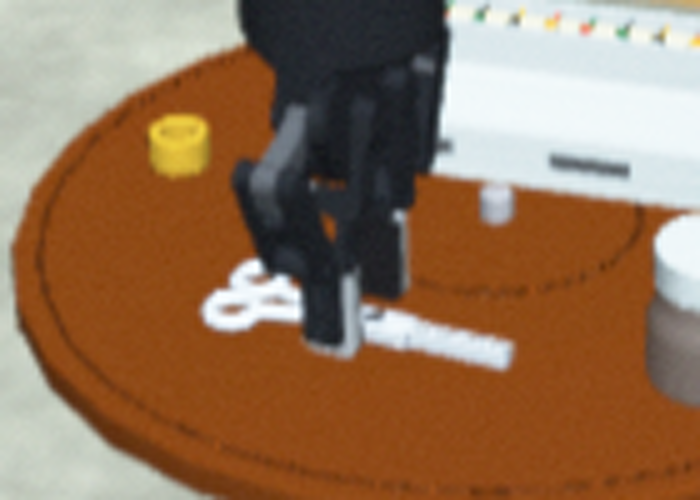

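Emit:
apply_moves:
  plan: "0 0.05 0 0 0 0 0.4;0 0 0 0 0 0 0.4;0 0 0 0 0 0 0;0 0 0 0 0 0 0;0 0 0 0 0 0 0"

```text
time_s: 10.85
eef_pos: [0.596, 0.0871, 0.0429]
eef_rot: [-0.446, 0.446, -0.548, 0.549]
wrist_force: [-0.1, 0.5, 1.7]
opening: 0.114
```

Emit:
apply_moves:
  plan: "0 0 0 0 0 0 0;0 0 0 0 0 0 0;0 -0.1 0 0 0 0 0;0 -0.2 0 0 0 0 0;0 0 0 0 0 0 0"

```text
time_s: 11.35
eef_pos: [0.5971, 0.0871, 0.0596]
eef_rot: [-0.447, 0.446, -0.548, 0.549]
wrist_force: [0.4, 0.5, -0.1]
opening: 0.117
```

```bash
python3 - <<'E'
from h import *
im=ctrl.camera("wrist");o=ctrl.get_obs();print(o["eef_pos"],o["wrist_force"],o["opening"])
cv2.imwrite("pics/w9.png",im[:,:,::-1])
E
```

```text
[0.59676985 0.08706932 0.05903898] [-0.93812052  0.35120566 -1.15948423] 0.11356295944431238
```

View pics/w9.png

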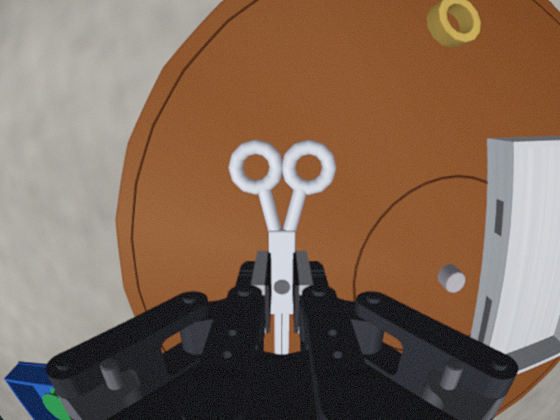

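Emit:
apply_moves:
  plan: "0 -0.4 0 0 0 0 0;0 -0.6 0 0 0 0 0;0 -0.6 0 0 0 0 0;0 -0.3 0 0 0 0 0;0 0 0 0 0 0 0"

```text
time_s: 11.9
eef_pos: [0.5975, 0.0871, 0.1554]
eef_rot: [-0.448, 0.445, -0.547, 0.55]
wrist_force: [0.8, -0.1, -0.1]
opening: 0.11
```

```bash
python3 - <<'E'
from h import *
im=ctrl.camera("wrist");o=ctrl.get_obs();print(o["eef_pos"],o["wrist_force"],o["opening"])
plan([.554,-.0795,.155],-1.643,n=7)
E
```

```text
[0.59627988 0.08707414 0.15326589] [0.3811877  0.40782585 0.51983067] 0.11703037800055678
0 [ 0.49 -0.01 -0.02] [-0.002 -0.158 -0.   ]
1 [ 0.49 -0.01 -0.03] [-0.002 -0.158 -0.   ]
2 [ 0.49 -0.01 -0.04] [-0.002 -0.158 -0.   ]
3 [ 0.49 -0.01 -0.05] [-0.002 -0.158 -0.   ]
4 [ 0.49 -0.01 -0.06] [-0.002 -0.158 -0.   ]
5 [ 0.49 -0.01 -0.07] [-0.002 -0.158 -0.   ]
6 [ 0.48 -0.   -0.08] [-0.002 -0.158 -0.   ]
```

Emit:
apply_moves:
  plan: "0.49 0 -0.02 0 -0.158 0 0;0.49 0 -0.03 0 -0.158 0 0;0.49 0 -0.04 0 -0.158 0 0;0.49 0 -0.05 0 -0.158 0 0;0.49 0 -0.06 0 -0.158 0 0"

```text
time_s: 12.45
eef_pos: [0.5639, -0.0326, 0.1502]
eef_rot: [0.471, -0.473, 0.528, -0.525]
wrist_force: [0.1, 0.5, -0.7]
opening: 0.116
```

Emit:
apply_moves:
  plan: "0.49 0 -0.07 0 -0.158 0 0;0.48 0 -0.08 0 -0.158 0 0;0 0 0 0 0 0 0;0 0 0 0 0 0 0;0 0 0 0 0 0 0"

```text
time_s: 12.95
eef_pos: [0.5528, -0.0787, 0.1516]
eef_rot: [0.481, -0.482, 0.518, -0.517]
wrist_force: [-0.6, -0.5, 0.0]
opening: 0.112
```

```bash
python3 - <<'E'
from h import *
import pickle
p,R=pose();print(p,R.as_matrix().round(3).tolist(),ctrl.get_obs()["opening"])
cal=ctrl.get_calibration("wrist");im=ctrl.camera("wrist");cv2.imwrite("pics/w10.png",im[:,:,::-1]);pickle.dump(cal,open("w10.pkl","wb"))
E
```

```text
[ 0.55278644 -0.07870095  0.1516045 ] [[-0.072, -0.002, 0.997], [-0.997, 0.001, -0.072], [-0.001, -1.0, -0.002]] 0.11153764328523039
```

View pics/w10.png

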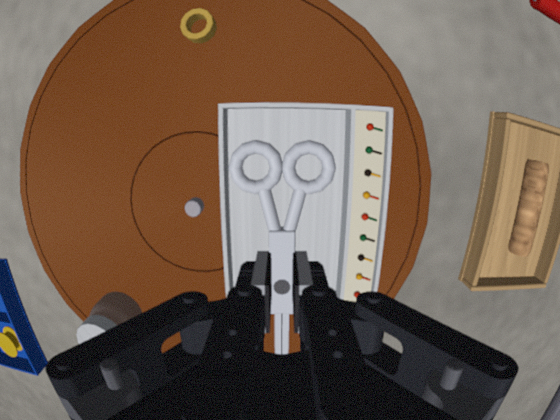

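```bash
python3 - <<'E'
from h import *
import pickle
cal=pickle.load(open("w10.pkl","rb"))
im=cv2.imread("pics/w10.png");cv2.imwrite("pics/w10c.png",cv2.resize(im[90:340,200:410],None,fx=3,fy=2.4,interpolation=cv2.INTER_CUBIC)) if 0 else None
E=back(cal,[[219,104],[392,107]],.055,True);print("far rim",E.round(4),np.linalg.norm(E[0]-E[1]),np.degrees(np.arctan2(*(E[0]-E[1])[:2])))
F=back(cal,[[228,110],[347,110]],.035,True);print("floor far corners",F.round(4),np.linalg.norm(F[0]-F[1]))
p=np.array([.5528,-.0787]);a=np.radians(-4.16);bx=np.array([np.cos(a),np.sin(a)]);by=np.array([-np.sin(a),np.cos(a)])
o=E[0,:2]; c=o-bx*.083-by*.048; print("well centre",c,"d along",(c-p)@bx,"d lat (tool x=-)",-(c-p)@by)
E
```

```text
far rim [[ 0.6389 -0.0403  0.055 ]
 [ 0.63   -0.1626  0.055 ]] 0.12257414429946122 4.16972165548922
floor far corners [[ 0.635  -0.0431  0.035 ]
 [ 0.6289 -0.1331  0.035 ]] 0.0902167530169443
well centre [ 0.55263635 -0.0821945 ] d along 9.027978210895122e-05 d lat (tool x=-) 0.0034971695322076894
```

Emit:
apply_moves:
  plan: "0.07 0.4 0 0 0 0 0;0 0.6 0 0 0 0 0;0 0.5 0 0 0 0 0;0 0.3 0 0 0 0 0;0 0.2 0 0 0 0 0"

```text
time_s: 13.5
eef_pos: [0.5525, -0.0822, 0.0513]
eef_rot: [0.482, -0.482, 0.518, -0.517]
wrist_force: [0.2, -0.0, -0.7]
opening: 0.112
```

Emit:
apply_moves:
  plan: "0 0 0 0 0 0 0;0 0 0 0 0 0 0;0 0 0 0 0 0 0;0 0 0 0 0 0 0;0 0 0 0 0 0 0"

```text
time_s: 14.0
eef_pos: [0.5536, -0.0833, 0.0536]
eef_rot: [-0.482, 0.481, -0.517, 0.518]
wrist_force: [0.2, -0.6, -0.2]
opening: 0.116
```

```bash
python3 - <<'E'
from h import *
im=ctrl.camera("wrist");o=ctrl.get_obs();print(o["eef_pos"],o["wrist_force"],o["opening"])
cv2.imwrite("pics/w11.png",im[:,:,::-1])
E
```

```text
[ 0.5533744  -0.08323722  0.05336554] [0.25217585 0.82207876 0.21793367] 0.11289534224116037
```

View pics/w11.png

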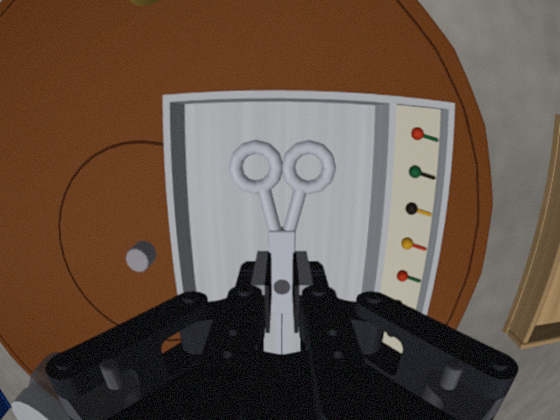

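Emit:
apply_moves:
  plan: "0 0.06 0 0 0 0 0;0 0.04 0 0 0 0 0;0 0.03 0 0 0 0 0;0 0 0 0 0 0 0;0 0 0 0 0 0 0"

```text
time_s: 14.55
eef_pos: [0.553, -0.0831, 0.0461]
eef_rot: [0.482, -0.482, 0.518, -0.518]
wrist_force: [0.2, 0.6, -1.0]
opening: 0.112
```

Emit:
apply_moves:
  plan: "0 0 0 0 0 0 0;0 0 0 0 0 0 0;0 0 0 0 0 0 0.35;0 0 0 0 0 0 0.35;0 0 0 0 0 0 0.35"

```text
time_s: 15.05
eef_pos: [0.5531, -0.0831, 0.0464]
eef_rot: [-0.482, 0.482, -0.518, 0.518]
wrist_force: [-0.9, -0.4, -0.6]
opening: 0.349
```

Emit:
apply_moves:
  plan: "0 -0.2 0 0 0 0 0.35;0 -0.4 0 0 0 0 0.35;0 -0.8 0 0 0 0 0.35;0 -0.9 0 0 0 0 0.35;0 -0.9 0 0 0 0 0.35"

```text
time_s: 15.55
eef_pos: [0.5527, -0.0829, 0.2085]
eef_rot: [0.482, -0.482, 0.518, -0.518]
wrist_force: [0.3, -0.0, -0.6]
opening: 0.35
```

Emit:
apply_moves:
  plan: "0 -0.5 -0.9 0 0 0 0.35;0 -0.5 -0.9 0 0 0 0.35;0 0 -0.9 0 0 0 0.35;0 0 -0.3 0 0 0 0.35;0 0 0 0 0 0 0.35"

```text
time_s: 16.05
eef_pos: [0.4047, -0.0722, 0.2559]
eef_rot: [-0.482, 0.481, -0.517, 0.519]
wrist_force: [0.9, 0.2, -0.7]
opening: 0.349
```

```bash
python3 - <<'E'
from h import *
o=ctrl.get_obs();print(o["eef_pos"],o["wrist_force"],o["time_s"])
for c in("wrist","side","top"):
    im=ctrl.camera(c)[:,:,::-1]
    if c=="side": im=cv2.resize(im[130:290,160:400],None,fx=3.3,fy=3.3,interpolation=cv2.INTER_CUBIC)
    cv2.imwrite(f"pics/f_{c}.png",im)
    for n in("cork","forceps","flybox"):
        print(c,n,[(np.round(d["point"],3).tolist(),round(d["score"],2)) for d in ctrl.recognise(c,n)[:1]])
E
```

```text
[ 0.40467975 -0.0722019   0.25585068] [ 0.86769273  0.15872373 -0.70825109] 16.05
wrist cork [([0.534, -0.327, 0.033], 0.78)]
wrist forceps [([0.565, -0.084, 0.035], 0.82)]
wrist flybox [([0.534, -0.102, 0.034], 0.57)]
side cork [([0.537, -0.328, 0.026], 0.97)]
side forceps [([0.561, -0.08, 0.042], 0.77)]
side flybox [([0.55, -0.108, 0.046], 0.62)]
top cork [([0.533, -0.332, 0.035], 0.81)]
top forceps [([0.593, -0.084, 0.044], 0.75)]
top flybox [([0.572, -0.104, 0.03], 0.6)]
```

View pics/f_wrist.png

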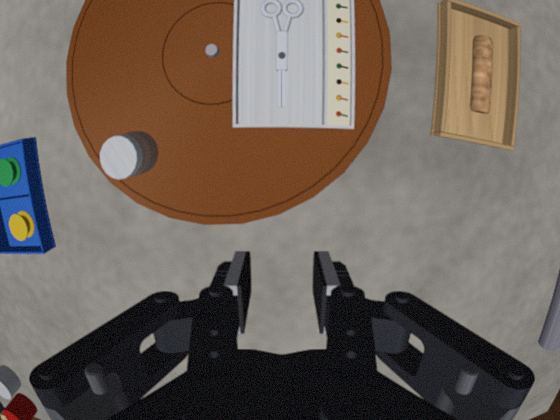

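View pics/f_side.png

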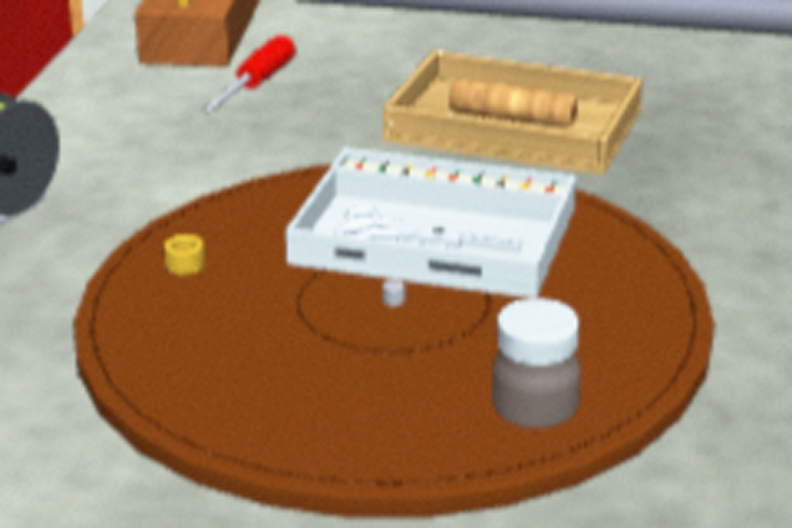

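```bash
python3 - <<'E'
from h import *
print(ctrl.hand_in())
E
```

```text
the job is handed in; nothing more can be done
None
```

The job is done and handed in, at about 16.5 s of the 56 s allowed. I lifted the cork out of the well and laid it flat, roughly mid-tray. Then I gripped the forceps by the shank and laid them flat along the middle of the freed well.

- **Final check:** the wrist and side pictures show the cork lying in the tray and the forceps flat inside the well. The box looks level, and I saw no sign that it had shifted, though I did not re-measure its corners. The arm was back clear of everything at about z = 0.26 m.
- **Forces:** the wrist-force readings I printed stayed below about 7 N, and the largest was seen while the arm was moving through free air.
- **Disagreements:** the wrist and top cameras differed by 2–5 mm in plan, so I corrected each placement by a few mm from close wrist views. The last top-camera network points for the forceps and fly box sat 20–40 mm along x from the other cameras. I put this down to the arm hiding part of them, and I did not view the final top picture.

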